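# Lock the bayonet fuse carrier into its holder

### The job

Put the red-handled fuse carrier, pins down, into the round black fuse holder on the grey load box: feel for the entry slots, push it in against the spring, twist it clockwise (seen from above) as far as it goes, and let the spring lift it into its locking notch. Be gentle, never leaning on the holder with more than about 25 N, and leave the carrier locked, upright and let go. Do not shift or tip the vial, the brass nut or the block battery standing nearby.

Things in the scene. Friction and masses are not known exactly. Their poses are not given: they have to be found in the camera images.
- carrier_mid (a point): Middle of the loose fuse carrier (about 80 g), half-way up its 64 mm height, on its axis; z up its axis, x along its red grip bar. It stands upright on the bench. Heights from the foot: white barrel 24 mm diameter 0-22 mm, black flange 42 mm diameter 22-28, black neck 34 mm diameter 28-36, grip bar 36-64. The bar is 36 mm long (x), 14 mm wide (y); grip it across its width.
- carrier_pins (a point): Point on the carrier's axis level with the centres of its two pins, 8 mm above the foot (24 mm below carrier_mid). The brass pins are square, 6 x 6 mm, and stick out of the barrel along +x and -x to 17.5 mm from the axis, right under the ends of the grip bar. Same after a half turn.
- holder_mouth (a point): Centre of the fuse holder's mouth, level with its flat top face, 60 mm above the bench; z up, x and y along the load box's sides. The holder is a fixed black ring, outer diameter 54 mm, bore 26.4 mm (barrel play 1.2 mm all round), with two opposite entry slots for the pins in its 8 mm thick lip. Off the slots, pins land on the rigid top face, their centres 3 mm above the mouth.
- holder_slots (a point): Same place and axes as holder_mouth. The two entry slots (white dots on the ring) lie on a line turned by up to 0.7 rad either way from this x axis: that angle is NOT measured and must be seen or felt. A pin drops in when within about 0.06 rad of its slot.
- holder_channel (a point): On the holder's axis, 11 mm below the mouth. From each slot a channel runs clockwise (seen from above) under the lip. Pins pass under the lip when their centres are below this point (spring then about 9 N); the flange lands rigidly on the ring when they are 14 mm below the mouth (spring about 11 N). A wall stops the pins about 55 degrees (0.96 rad) from the slot.
- holder_notch (a point): On the holder's axis, 7 mm below the mouth: height of the pin centres when locked. The notch is cut 4 mm up into the lip's underside, centred 50 degrees (0.87 rad) clockwise from the slot (red dots). Let go there, the spring holds the pins up at this height; under the lip short of the notch they stay at 11 mm below the mouth; unlocked they rise to about 1 mm below it.
- contact (a joint): How far the brass spring contact disc in the holder's bore is pressed down, in m; 0 when free (disc 9 mm below the mouth), about 0.006 locked, 0.010 when the pins just clear the lip, 0.013 fully in. It pushes up on the carrier's foot with about 2 N at first touch, growing by 0.7 N per mm.
- carrier: The fuse carrier; origin at the centre of its foot, z up its axis, x along its grip bar.
- load_box: The fixed grey load box with white top, 100 mm (x) by 140 mm (y), 32 mm high, carrying the fuse holder 15 mm to -y of its middle and a red and a black terminal near +y. Origin at the centre of its underside; axes along its sides.
- vial_mid (a point): Middle of a loose white vial with a blue cap standing beside the load box, 27 mm diameter, 66 mm high; leave it alone.
- nut_mid (a point): Middle of a loose brass hexagon nut, 19x22 mm, 12 mm high, lying in front of the load box; leave it alone.
- block_battery_mid (a point): Middle of a loose small block battery standing near the carrier, 17x26 mm, 48 mm high; leave it alone.
Things that resemble listed ones, but are neither listed nor needed, are in the scene too. Of the things like the carrier, leave any that is green; of the rest the larger one is meant.

How it is judged:
By the outcome, as a careful person would: the job done as asked, in the order asked, and still so for the second after the job is handed in, with the robot touching nothing.
It also fails if it takes over 61 s, if anything falls off the work surface, if the arm or the gripper's body presses on something with over 40 N, if the wrist force passes 120 N, or if a joint passes its speed limit or range.

### The arm

A 6-joint arm with a two-finger parallel gripper is mounted at the origin on a cart in front of the work surface, level with it; the furniture and walls round the work are solid. World frame = base frame: x ahead of the robot, y to its left, z up, the work surface at z = 0. Lengths are in m, angles in degrees, forces in N, time in s.
With the tool pointing down it reaches from about 0.25 to 0.725 m from the base axis. Payload 9.7 kg.
Tool frame: the origin (TCP) lies midway between the tips of the shut fingers; the grasp point (between the pads) lies 19 mm behind it (bot.hold_point_z is the distance from the TCP to the grasp point, in m); z points along the fingers, y is the line along which they close (so a half turn about z gives the same grasp; the last joint's range is limited). The gripper opens to 85 mm and grips with 20 to 120 N. Pads are 22 mm wide; open, the fingers measure 114 mm over their backs; the gripper's body (76 mm by 85 mm) begins 54 mm behind the grasp point. The pads swing forward as they close: fully open they stand 13 mm farther back than shut.
Start: joints at [70.588, 4.979, 10.078, 95.1, 0, 90], TCP at [0.183, 0.519, 0.231] pointing down, gripper open.
Joint ranges: [-179.16, 179.16], [-48.56, 103.87], [-65.8, 70.77], [-126.05, 130.52], [-82.76, 87.17], [-180, 180]. Speed limits (degrees/s): [127.2, 127.2, 147.25, 180, 180, 180].

### API

Orientations are given as [roll, pitch, yaw] about the fixed x, y, z axes, in that order (R = Rz(yaw) Ry(pitch) Rx(roll)).
In Python, from workcell import bot gives the robot as it stands.
- The arm moves only by the tool play_rows, never from a script. Its argument "steps" is a list that holds one entry, the list of rows, each a list of 4 numbers: the shift along the tool's x, y, z in m, then the turn about the tool's z in rad. In form: [[[tx, ty, tz, yaw], ...]]. A call has exactly 5 rows; each row shifts and turns the commanded pose from where the row before left it, along the tool's axes as they then stand; what a row does not reach is not made up. A row lasts 1/12 s, in which the tool goes at most 41.7 mm and 7.16 degrees, less where a joint would pass 70% of its speed; a pose out of reach is approached as far as the arm can. A call is refused whole if a number of a shift passes 0.0417 or a number of a turn 0.125, either way. A call with a gripper value outside its range is refused whole. "gripper" is the finger opening in m, from 0 to 0.0854, set as the call begins (left out, the last holds). The fingers move at their own pace and stop on an object; "squeeze" is the grip in N (left out, the last holds). Time passes only in rows, so rows that do not move let the fingers close, or fill a call up. It gives the time, the measured TCP pose, the force, the opening and the grip force at its end, in the units of the state.
- bot.get_obs(): the state, without advancing time (a new reading comes with each control period).
- bot.camera(name): name is "side" or "top" or "wrist"; returns a dict with "img" (480x640x3 uint8, blue, green, red), "vfov" (degrees; the focal length in pixels is half the picture's height over the tangent of half this angle, whatever the lens; pixels are square), "cx", "cy" (the principal point, pixels), "xyz" and "attitude" of the camera in the world. Camera axes: x right, y down, z forward; pixel columns grow to the right and rows downward; lengths in m; the calibration is good to about 2 mm. A picture is of the moment at which its call begins. There is no depth.
- bot.job_done(): hands the job in; it is judged then, once.
The state is a dict: "time": time; "q": joint angles; "qd": joint speeds; "joint_efforts": joint torques, N m; "ee_pos": TCP position; "tcp_rot": TCP orientation; "wrist_force": force on the tool from outside, world axes, zero at the start; "torque": the same for the moment, N m; "opening": finger opening in m; "grasp_force": force on a finger pad.
Only numpy, scipy, OpenCV 4.12 (cv2) and the standard library are available. Lean on these libraries where they do the work, as an engineer would, in place of code of your own. Each camera call takes 0.05 s, during which the arm holds its last target. There are 200 camera calls.

## Working session

There is one attempt and no reset: what is moved stays moved. The work goes in short steps, Python scripts to look and compute and a tool call to move; the robot and the scene stay as the last step left them, time stands still between calls to the robot, and variables do not carry over. Pictures are saved under pics/ and viewed, at most 10 in all, crops included, and the job is handed in when it is done.

Besides the shell and the picture viewer there is one more tool, called after "Emit:" by a JSON object that holds its "fn" and its "kwargs", one argument or row to a line. play_rows: Moves the arm, as the interface text tells. Its arguments: {"type":"object","properties":{"steps":{"type":"array","items":{"type":"array","items":{"type":"array","items":{"type":"number"}}}},"gripper":{"type":"number"},"squeeze":{"type":"number"}},"required":["steps"]}

```bash
ls; mkdir -p pics
python3 - <<'E'
from workcell import bot
import cv2,numpy as np
a=[]
for n in ["side","top"]:
    c=bot.camera(n); cv2.imwrite(f"pics/{n}0.png",c["img"]); print(n,{k:v for k,v in c.items() if k!="img"})
print(bot.get_obs(),bot.hold_point_z)
E
```

```text
pics
side {'vfov': 46.68495915984514, 'cx': 322.5226605059848, 'cy': 234.15711803492707, 'xyz': array([ 0.21835021, -0.88233635,  0.62806704]), 'attitude': array([-120.36785507,   -1.36540861,  -16.67275851])}
top {'vfov': 55.6332183880184, 'cx': 314.6180568917238, 'cy': 235.86047840595572, 'xyz': array([0.3261763 , 0.02328005, 0.89329977]), 'attitude': array([-1.68279790e+02,  6.48321324e-02, -9.19280651e+01])}
{'time': 0.1, 'q': array([7.05880128e+01, 5.00947501e+00, 1.00409149e+01, 9.50998496e+01,
       2.04012935e-03, 9.00001577e+01]), 'qd': array([ 0.02764051, -0.12293453,  0.01371677,  0.06574546,  0.03296972,
        0.01694327]), 'joint_efforts': array([-9.77792661e-04, -5.21556830e+01,  4.65655589e+01,  1.60131668e-02,
       -4.01794318e-05,  1.37431928e-05]), 'ee_pos': array([0.18272298, 0.51855428, 0.23065653]), 'tcp_rot': array([-1.79931590e+02, -2.03993964e-03,  1.60587853e+02]), 'wrist_force': array([ 1.13061356, -1.14073434,  0.00484973]), 'torque': array([ 0.03039246,  0.00334805, -0.02248917]), 'grasp_force': 0.0, 'opening': 0.08532575601713889} 0.0187
```

View pics/top0.png

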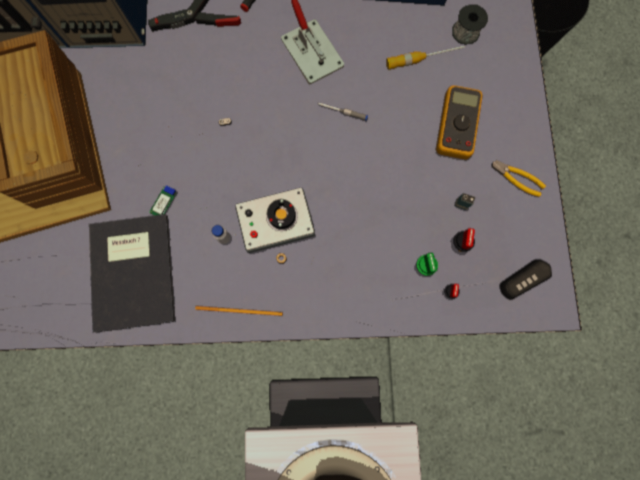

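View pics/side0.png

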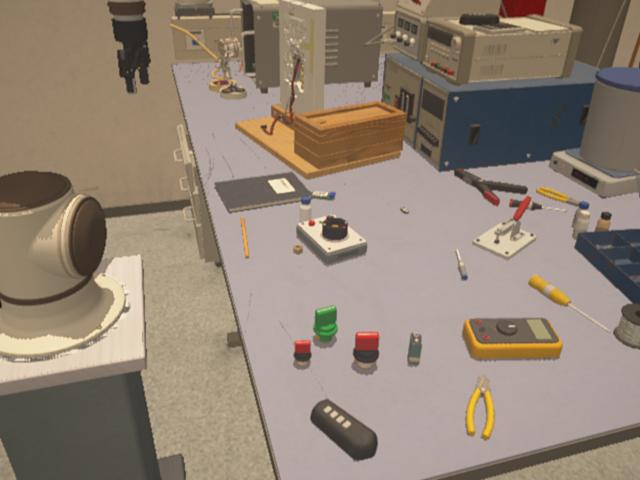

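Top view: red carriers at (466,240), larger, and (453,291), smaller. The green one is at (428,264), the block battery at (466,201), the holder at (281,214), the nut at (281,258) and the vial at (219,233). The larger red one fits the description. Next I'll measure it and confirm it in an enlarged crop.

```bash
cat > h.py <<'E'
import cv2,numpy as np
from scipy.spatial.transform import Rotation as R
def ray(c,uv):
    f=240/np.tan(np.radians(c["vfov"])/2)
    uv=np.atleast_2d(np.array(uv,float))
    d=np.c_[(uv[:,0]-c["cx"])/f,(uv[:,1]-c["cy"])/f,np.ones(len(uv))]
    return d@R.from_euler("xyz",c["attitude"],degrees=True).as_matrix().T
def onz(c,uv,z):
    d=ray(c,uv); return c["xyz"]+d*((z-c["xyz"][2])/d[:,2])[:,None]
def proj(c,p):
    f=240/np.tan(np.radians(c["vfov"])/2)
    q=(np.atleast_2d(p)-c["xyz"])@R.from_euler("xyz",c["attitude"],degrees=True).as_matrix()
    return np.c_[q[:,0]/q[:,2]*f+c["cx"],q[:,1]/q[:,2]*f+c["cy"]]
def blobs(img,lo,hi,amin=15):
    h=cv2.cvtColor(img,cv2.COLOR_BGR2HSV)
    m=cv2.inRange(h,lo,hi)
    if lo[0]==0: m|=cv2.inRange(h,(172,lo[1],lo[2]),(180,hi[1],hi[2]))
    n,l,s,ce=cv2.connectedComponentsWithStats(m)
    return [(s[i,4],ce[i],np.argwhere(l==i)[:,::-1]) for i in range(1,n) if s[i,4]>=amin]
E
python3 - <<'E'
from h import *
from workcell import bot
c=bot.camera("top");s=bot.camera("side")
for cam,n in((c,"top"),(s,"side")):
  for a,ce,p in blobs(cam["img"],(0,150,70),(8,255,255)):
    r=cv2.minAreaRect(p.astype(np.float32)); print(n,a,ce.round(1),onz(cam,ce,.062).round(4),r)
print("box",onz(c,[[236,206],[303,188],[314,236],[246,251]],.032).round(4))
print("holder",onz(c,[281,213.5],.06))
a=cv2.resize(c["img"][185:305,400:500],None,fx=4,fy=4,interpolation=2)
b=cv2.resize(c["img"][180:260,230:320],(400,480),interpolation=2)
cv2.imwrite("pics/crop1.png",np.hstack([a,b[:480]]))
E
```

```text
top 192 [299.1  14.1] [[0.9697 0.0347 0.062 ]] ((299.0548095703125, 13.979452133178711), (31.132946014404297, 6.437263011932373), 69.44395446777344)
top 37 [244.2   6.6] [[0.9914 0.1488 0.062 ]] ((244.50001525878906, 7.0000152587890625), (7.77817440032959, 4.949747085571289), 45.0)
top 100 [227.4  19.6] [[0.962  0.1836 0.062 ]] ((226.99781799316406, 19.466815948486328), (4.257215976715088, 24.14639663696289), 86.18592071533203)
top 20 [448.1 139.3] [[ 0.6821 -0.2484  0.062 ]] ((448.0, 139.0), (4.0, 4.0), 90.0)
top 21 [468. 143.] [[ 0.6731 -0.2864  0.062 ]] ((468.0, 143.0), (4.0, 4.0), 90.0)
top 133 [469.3 238.2] [[ 0.4843 -0.2695  0.062 ]] ((469.32415771484375, 237.61036682128906), (8.387594223022461, 19.100460052490234), 4.763641834259033)
top 36 [253.5 233.8] [[0.5064 0.1325 0.062 ]] ((253.0, 234.0), (6.0, 6.0), 90.0)
top 70 [455.1 290.1] [[ 0.3891 -0.2337  0.062 ]] ((455.0, 290.0), (12.0, 6.0), 90.0)
side 629 [523.5   7.1] [[2.7863 2.715  0.062 ]] ((523.5, 8.0), (16.0, 43.0), 90.0)
side 30 [501.2  12.4] [[2.4871 2.5257 0.062 ]] ((500.5500183105469, 12.15000057220459), (9.486833572387695, 4.110961437225342), 71.56504821777344)
side 24 [450.4  72. ] [[1.3936 1.1685 0.062 ]] ((450.5, 72.0), (4.0, 5.0), 90.0)
side 90 [491.3 197.8] [[0.9332 0.1016 0.062 ]] ((490.88458251953125, 197.92308044433594), (16.91835594177246, 6.101701259613037), 33.690067291259766)
side 149 [521.6 207.9] [[0.9725 0.0402 0.062 ]] ((521.4230346679688, 207.6153564453125), (6.933752536773682, 26.070905685424805), 33.690067291259766)
side 18 [311.2 222.6] [[0.4994 0.0912 0.062 ]] ((311.5, 222.5), (5.0, 3.0), 0.0)
side 326 [366.4 341.5] [[ 0.4806 -0.2861  0.062 ]] ((367.0, 340.5), (17.0, 22.0), 90.0)
side 143 [302.2 346.8] [[ 0.3834 -0.272   0.062 ]] ((302.0, 346.5), (11.0, 14.0), 90.0)
box [[0.5698 0.1703 0.032 ]
 [0.6021 0.0379 0.032 ]
 [0.5046 0.0194 0.032 ]
 [0.4796 0.151  0.032 ]]
holder [[0.54428277 0.08046729 0.06      ]]
```

View pics/crop1.png

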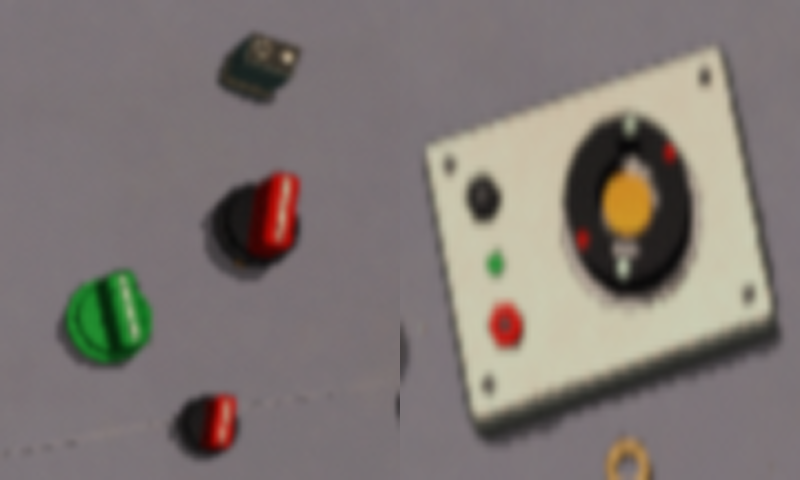

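The larger red carrier at top px (466,240) is confirmed. It is black with a red bar, not green, and the one at (453,291) is clearly smaller. In the crop, the white slot dots on the holder lie roughly along world x, at about -6°. I'm moving above the carrier now.

Emit:
{"fn": "play_rows", "kwargs": {
  "steps": [
    [[-0.0218, -0.0258, 0, 0], [-0.0218, -0.0258, 0, 0], [-0.0218, -0.0258, 0, 0], [-0.0218, -0.0258, 0, 0], [-0.0218, -0.0258, 0, 0]]
  ]
}}

```text
time: 0.62
ee_pos: [0.2428, 0.3593, 0.231]
tcp_rot: [-180.0, -0.0, 160.6]
wrist_force: [1.0, 0.5, 0.1]
opening: 0.0856
grasp_force: 0.0
```

Emit:
{"fn": "play_rows", "kwargs": {
  "steps": [
    [[-0.0218, -0.0258, 0, 0], [-0.0218, -0.0258, 0, 0], [-0.0218, -0.0258, 0, 0], [-0.0218, -0.0258, 0, 0], [-0.0218, -0.0258, 0, 0]]
  ]
}}

```text
time: 1.03
ee_pos: [0.3027, 0.2014, 0.2313]
tcp_rot: [180.0, 0.0, 160.6]
wrist_force: [1.2, 0.8, -0.4]
opening: 0.0852
grasp_force: 0.0
```

Emit:
{"fn": "play_rows", "kwargs": {
  "steps": [
    [[-0.0218, -0.0258, 0, 0], [-0.0218, -0.0258, 0, 0], [-0.0218, -0.0258, 0, 0], [-0.0218, -0.0258, 0, 0], [-0.0218, -0.0258, 0, 0]]
  ]
}}

```text
time: 1.45
ee_pos: [0.3627, 0.0434, 0.2314]
tcp_rot: [180.0, 0.0, 160.6]
wrist_force: [1.4, 1.6, 0.5]
opening: 0.0853
grasp_force: 0.0
```

Emit:
{"fn": "play_rows", "kwargs": {
  "steps": [
    [[-0.0218, -0.0258, 0, 0], [-0.0218, -0.0258, 0, 0], [-0.0218, -0.0258, 0, 0], [-0.0218, -0.0258, 0, 0], [-0.0218, -0.0258, 0, 0]]
  ]
}}

```text
time: 1.87
ee_pos: [0.4227, -0.1147, 0.2313]
tcp_rot: [180.0, 0.0, 160.6]
wrist_force: [0.5, 0.7, 0.7]
opening: 0.0852
grasp_force: 0.0
```

Emit:
{"fn": "play_rows", "kwargs": {
  "steps": [
    [[-0.0218, -0.0258, 0, 0], [-0.0218, -0.0258, 0, -0.06], [-0.0218, -0.0258, 0, -0.06], [-0.0218, -0.0258, 0, -0.05], [0, 0, 0, 0]]
  ]
}}

```text
time: 2.28
ee_pos: [0.4774, -0.2409, 0.2291]
tcp_rot: [-180.0, -0.1, 170.3]
wrist_force: [1.6, -0.8, 0.3]
opening: 0.0849
grasp_force: 0.0
```

Run:
```python
from h import *
from workcell import bot
o=bot.get_obs(); print(o["q"],o["ee_pos"],o["tcp_rot"])
w=bot.camera("wrist"); cv2.imwrite("pics/w1.png",w["img"]); print(w["xyz"],w["attitude"],w["vfov"])
for a,ce,p in blobs(w["img"],(0,150,70),(8,255,255),200):
    r=cv2.minAreaRect(p.astype(np.float32)); b=onz(w,cv2.boxPoints(r),.064)
    print(a,ce.round(1),onz(w,ce,.064).round(4),r,b.round(4).tolist())
```

```text
[-2.67475131e+01  2.92087838e+00  7.65723359e+00  9.48293047e+01
 -4.66056778e-02 -1.70878917e+01] [ 0.47743386 -0.24088009  0.22906938] [-1.79982764e+02 -1.02540756e-01  1.70340401e+02]
[ 0.41221611 -0.23072511  0.37220259] [ 1.64847358e+02 -1.23700054e-02  8.03712018e+01] 59.09661664272919
345 [301.2 101. ] [[ 0.3924 -0.2405  0.064 ]] ((301.1877136230469, 100.62153625488281), (13.867504119873047, 34.94611358642578), 3.1798300743103027) [[0.4024, -0.2479, 0.064], [0.3801, -0.2424, 0.064], [0.3821, -0.2332, 0.064], [0.4045, -0.2385, 0.064]]
744 [284.1 231.7] [[ 0.4817 -0.2698  0.064 ]] ((283.5935363769531, 233.12969970703125), (19.875171661376953, 50.23724365234375), 2.862405300140381) [[0.5003, -0.2824, 0.064], [0.4626, -0.273, 0.064], [0.4658, -0.2587, 0.064], [0.5036, -0.2676, 0.064]]
```

View pics/w1.png

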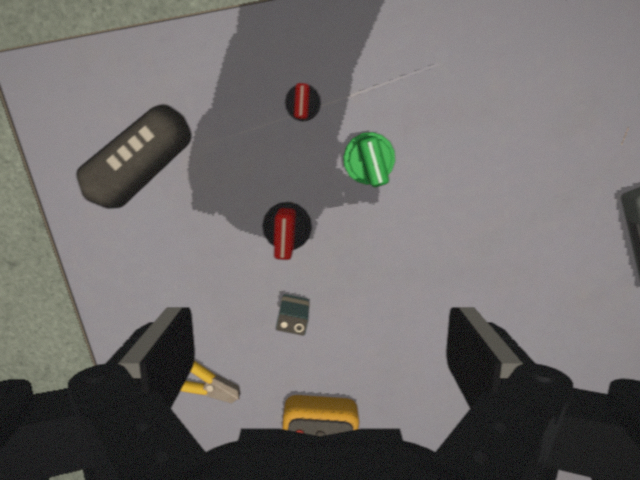

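The wrist view shows the larger carrier's bar at (284,232), which puts it at (0.483,-0.270) with a direction of about -13.5°. The battery at (293,315) is clear of the fingers. I'm descending with the fingers narrowed.

Emit:
{"fn": "play_rows", "kwargs": {
  "steps": [
    [[0, 0, 0, 0.063], [-0.0031, -0.0069, 0.03, 0], [-0.0031, -0.0069, 0.03, 0], [-0.0031, -0.0069, 0.03, 0], [-0.003, -0.0068, 0.02, 0]]
  ],
  "gripper": 0.05,
  "squeeze": 40
}}

```text
time: 2.75
ee_pos: [0.4807, -0.2653, 0.1187]
tcp_rot: [180.0, -0.1, 166.7]
wrist_force: [0.8, -0.2, -0.4]
opening: 0.0499
grasp_force: 0.0
```

Run:
```python
from h import *
from workcell import bot
o=bot.get_obs(); print(o["ee_pos"],o["tcp_rot"])
w=bot.camera("wrist"); cv2.imwrite("pics/w2.png",w["img"])
for a,ce,p in blobs(w["img"],(0,150,70),(8,255,255),200):
    r=cv2.minAreaRect(p.astype(np.float32)); b=onz(w,cv2.boxPoints(r),.064)
    print(a,ce.round(1),onz(w,ce,.064).round(4),b.round(4).tolist())
```

```text
[ 0.48072627 -0.26534007  0.11873798] [ 1.79959338e+02 -1.15638352e-01  1.66723558e+02]
783 [324.6  73.7] [[ 0.3946 -0.2438  0.064 ]] [[0.3823, -0.2456, 0.064], [0.3843, -0.2368, 0.064], [0.4062, -0.2418, 0.064], [0.4041, -0.2509, 0.064]]
1649 [309.8 267.3] [[ 0.4797 -0.2711  0.064 ]] [[0.4611, -0.2739, 0.064], [0.4643, -0.2603, 0.064], [0.5029, -0.2693, 0.064], [0.4995, -0.2836, 0.064]]
```

Emit:
{"fn": "play_rows", "kwargs": {
  "steps": [
    [[0, 0, 0.03, 0], [0, 0, 0.025, 0], [0, 0, 0.016, 0], [0, 0, 0.007, 0], [0, 0, 0, 0]]
  ]
}}

```text
time: 3.22
ee_pos: [0.481, -0.2653, 0.0426]
tcp_rot: [180.0, -0.1, 166.7]
wrist_force: [0.6, -0.5, 1.0]
opening: 0.0499
grasp_force: 0.0
```

Emit:
{"fn": "play_rows", "kwargs": {
  "steps": [
    [[0, 0, 0, 0], [0, 0, 0, 0], [0, 0, 0, 0], [0, 0, 0, 0], [0, 0, 0, 0]]
  ],
  "gripper": 0.0,
  "squeeze": 40
}}

```text
time: 3.63
ee_pos: [0.4824, -0.2667, 0.0449]
tcp_rot: [-180.0, 0.1, 166.7]
wrist_force: [-0.5, 1.2, 6.5]
opening: 0.0129
grasp_force: 43.5
```

Emit:
{"fn": "play_rows", "kwargs": {
  "steps": [
    [[0, 0, 0, 0], [0, 0, 0, 0], [0, 0, 0, 0], [0, 0, 0, 0], [0, 0, 0, 0]]
  ]
}}

```text
time: 4.05
ee_pos: [0.4824, -0.2667, 0.0448]
tcp_rot: [-180.0, 0.1, 166.7]
wrist_force: [-1.2, 0.4, 6.5]
opening: 0.0129
grasp_force: 43.5
```

Emit:
{"fn": "play_rows", "kwargs": {
  "steps": [
    [[0, 0, -0.015, 0], [0, 0, -0.025, 0], [0, 0, -0.03, 0], [0, 0, -0.03, 0], [0, 0, -0.015, 0]]
  ]
}}

```text
time: 4.47
ee_pos: [0.4824, -0.2667, 0.1624]
tcp_rot: [-179.9, 0.2, 166.7]
wrist_force: [0.4, -0.6, -0.3]
opening: 0.0126
grasp_force: 42.5
```

Run:
```python
from h import *
from workcell import bot
o=bot.get_obs(); print(o["ee_pos"],o["tcp_rot"],o["wrist_force"],o["opening"],o["q"])
s=bot.camera("side");w=bot.camera("wrist")
x,y=proj(s,o["ee_pos"])[0].astype(int); print(x,y)
a=cv2.resize(s["img"][y-50:y+70,x-50:x+50],None,fx=4,fy=4,interpolation=2)
b=w["img"][180:480,100:500]; b=cv2.copyMakeBorder(b,0,180,0,0,0)
cv2.imwrite("pics/g1.png",np.hstack([a,b]))
```

```text
[ 0.48241439 -0.26673737  0.16242559] [-179.9356231     0.22954232  166.71351864] [ 0.44163192 -0.56610964 -0.33131939] 0.012618401200849077 [-2.89391266e+01  4.03487309e+00  1.44970739e+00  8.71764354e+01
 -5.80837716e-05 -1.56525164e+01]
367 279
```

View pics/g1.png

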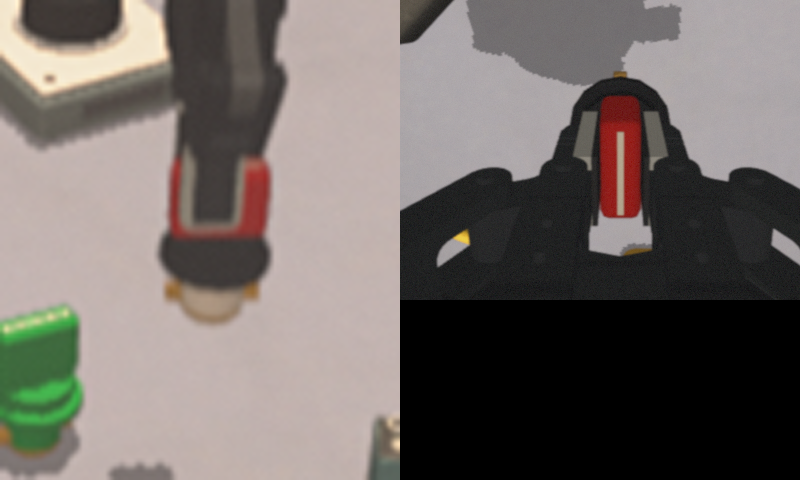

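The carrier is held upright, with its pins under the ends of the bar. Next I move past the holder so the wrist camera can see it.

Emit:
{"fn": "play_rows", "kwargs": {
  "steps": [
    [[-0.0035, 0.0365, -0.002, 0], [-0.0035, 0.0365, -0.002, 0], [-0.0035, 0.0365, -0.002, 0], [-0.0035, 0.0365, -0.002, 0], [-0.0035, 0.0365, -0.002, 0]]
  ]
}}

```text
time: 4.98
ee_pos: [0.5405, -0.0911, 0.1673]
tcp_rot: [-180.0, -0.1, 166.7]
wrist_force: [0.9, -0.5, -0.4]
opening: 0.0128
grasp_force: 42.5
```

Emit:
{"fn": "play_rows", "kwargs": {
  "steps": [
    [[-0.0035, 0.0365, -0.002, 0], [-0.0035, 0.0365, -0.002, 0], [-0.0035, 0.0365, -0.002, 0], [-0.0035, 0.0365, -0.002, 0], [-0.0035, 0.0365, -0.002, 0]]
  ]
}}

```text
time: 5.4
ee_pos: [0.5995, 0.0827, 0.1772]
tcp_rot: [-180.0, -0.1, 166.7]
wrist_force: [0.4, 0.1, -0.8]
opening: 0.0128
grasp_force: 42.5
```

Emit:
{"fn": "play_rows", "kwargs": {
  "steps": [
    [[0, 0, 0, 0], [0, 0, 0, 0], [0, 0, 0, 0], [0, 0, 0, 0], [0, 0, 0, 0]]
  ]
}}

```text
time: 5.82
ee_pos: [0.5993, 0.0797, 0.1781]
tcp_rot: [-180.0, -0.0, 166.6]
wrist_force: [0.2, -0.2, 0.1]
opening: 0.013
grasp_force: 42.5
```

Run:
```python
from h import *
from workcell import bot
o=bot.get_obs(); print(o["ee_pos"],o["tcp_rot"],o["wrist_force"],o["q"])
w=bot.camera("wrist"); cv2.imwrite("pics/w3.png",w["img"])
T=R.from_euler("xyz",o["tcp_rot"],degrees=True).as_matrix()
zt=o["ee_pos"][2]+.0192
for uv in ([320.5,300],[320.5,397]): print("bar end in tool",((onz(w,uv,zt)[0]-o["ee_pos"])@T).round(4))
```

```text
[0.59928859 0.07968755 0.17812479] [-1.79985585e+02 -1.62795717e-02  1.66631607e+02] [ 0.20399039 -0.20087006  0.09868701] [ 7.57780460e+00  1.18020215e+01  1.18136846e+01  9.00320200e+01
 -7.64246438e-03  2.09461967e+01]
bar end in tool [ 0.0136 -0.0007 -0.0192]
bar end in tool [-0.0215 -0.0007 -0.0192]
```

View pics/w3.png

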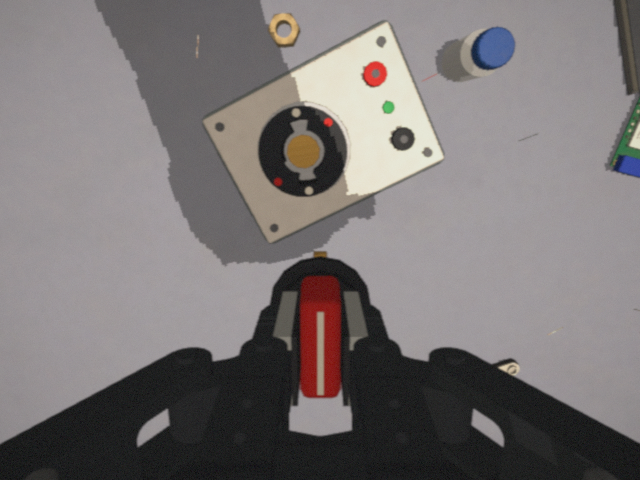

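The wrist view shows the holder ring at (303,151), with white slot dots near (296,113) and (309,190). I'll measure them now.

Run:
```python
from h import *
from workcell import bot
o=bot.get_obs(); w=bot.camera("wrist"); g=cv2.cvtColor(w["img"],cv2.COLOR_BGR2GRAY).astype(float)
T=R.from_euler("xyz",o["tcp_rot"],degrees=True).as_matrix()
P=[]
for u,v in ((296,113),(309,190)):
    q=g[v-7:v+8,u-7:u+8]; m=q>(q.max()+q.min())/2; ys,xs=np.nonzero(m); P.append([xs.mean()+u-7,ys.mean()+v-7]); print(P[-1],m.sum())
P+= [ce for a,ce,p in blobs(w["img"],(0,120,60),(8,255,255),20) if 100<ce[1]<200 and ce[0]<345]
X=onz(w,P,.06); print(X.round(4).tolist())
d=X[0]-X[1]; m=(X[0]+X[1])/2; print("mid",m,"len",np.linalg.norm(d),"ang",np.degrees(np.arctan2(d[1],d[0]))%180-180)
if len(P)==4: d=X[2]-X[3]; print("red mid",(X[2]+X[3])/2,np.linalg.norm(d),np.degrees(np.arctan2(d[1],d[0])))
# ring dark mask in the rectified outline
msk=((g<60)*255).astype(np.uint8); msk[:95]=0;msk[205:]=0;msk[:,:250]=0;msk[:,355:]=0
c=max(cv2.findContours(msk,0,1)[0],key=cv2.contourArea)
e=cv2.fitEllipse(cv2.convexHull(c)); print("ring",e,onz(w,e[0],.06))
orange=[(a,ce) for a,ce,p in blobs(w["img"],(10,90,60),(30,255,255),200) if ce[1]<200]; print([(a,ce,onz(w,ce,.051)) for a,ce in orange])
ax=o["ee_pos"]+T@np.array([-.004,-.0007,0]); print("axis",ax)
t=bot.camera("top"); print("top dots",onz(t,[[281.8,200.8],[280.2,224.7]],.06))
```

```text
[np.float64(295.7361111111111), np.float64(112.33333333333333)] 72
[np.float64(309.27272727272725), np.float64(192.26136363636363)] 88
[[0.5233, 0.0822, 0.06], [0.5712, 0.0787, 0.06], [0.5329, 0.0993, 0.06], [0.56, 0.0613, 0.06]]
mid [0.547271   0.08044632 0.06      ] len 0.04798655257972844 ang -4.141735805172317
red mid [0.54643774 0.08031147 0.06      ] 0.046664975934902854 125.60099323783156
ring ((300.39117431640625, 151.69044494628906), (81.85652160644531, 90.85575103759766), 154.7786102294922) [[0.54604521 0.07933249 0.06      ]]
[(np.int32(558), array([283.52150538,  29.14336918]), array([[0.4764288 , 0.08621643, 0.051     ]])), (np.int32(852), array([302.71126761, 150.92253521]), array([[0.54631224, 0.08034854, 0.051     ]]))]
axis [0.60312219 0.07810719 0.17831717]
top dots [[0.5691468  0.07848241 0.06      ]
 [0.52260163 0.08237618 0.06      ]]
```

Emit:
{"fn": "play_rows", "kwargs": {
  "steps": [
    [[0, 0, 0, -0.0785], [0, 0, 0, -0.0785], [0.019, -0.0009, 0, 0], [0.019, -0.0009, 0, 0], [0.019, -0.001, 0, 0]]
  ]
}}

```text
time: 6.38
ee_pos: [0.5418, 0.0818, 0.178]
tcp_rot: [-180.0, -0.0, 175.7]
wrist_force: [-0.3, -0.1, 0.2]
opening: 0.0128
grasp_force: 42.5
```

Emit:
{"fn": "play_rows", "kwargs": {
  "steps": [
    [[0, 0, 0.015, 0], [0, 0, 0.02, 0], [0, 0, 0.015, 0], [0, 0, 0.008, 0], [0, 0, 0, 0]]
  ]
}}

```text
time: 6.8
ee_pos: [0.5416, 0.0819, 0.1186]
tcp_rot: [-180.0, -0.1, 175.7]
wrist_force: [-0.1, -0.9, -0.8]
opening: 0.0126
grasp_force: 42.5
```

Run:
```python
from h import *
from workcell import bot
o=bot.get_obs(); print(o["ee_pos"],o["tcp_rot"],o["wrist_force"],o["torque"])
T=R.from_euler("xyz",o["tcp_rot"],degrees=True).as_matrix()
w=bot.camera("wrist"); t=bot.camera("top"); s=bot.camera("side")
print("pin in tool",((onz(w,[320,253],o["ee_pos"][2]-.0368)[0]-o["ee_pos"])@T).round(4))
print("axis",o["ee_pos"]+T@np.array([-.004,-.0007,0]))
a=cv2.resize(w["img"][150:350,220:420],(400,400),interpolation=2)
x,y=proj(s,[.546,.08,.07])[0].astype(int)
b=cv2.resize(s["img"][y-40:y+40,x-40:x+40],(400,400),interpolation=2)
cv2.imwrite("pics/a1.png",np.hstack([a,b]))
```

```text
[0.54162995 0.08187775 0.11861874] [-1.79966222e+02 -1.43902340e-01  1.75683469e+02] [-0.08405677 -0.87925629 -0.78881476] [0.01508138 0.00935664 0.03457814]
pin in tool [ 0.0125 -0.0009  0.0368]
axis [0.54556591 0.08087867 0.11860911]
```

View pics/a1.png

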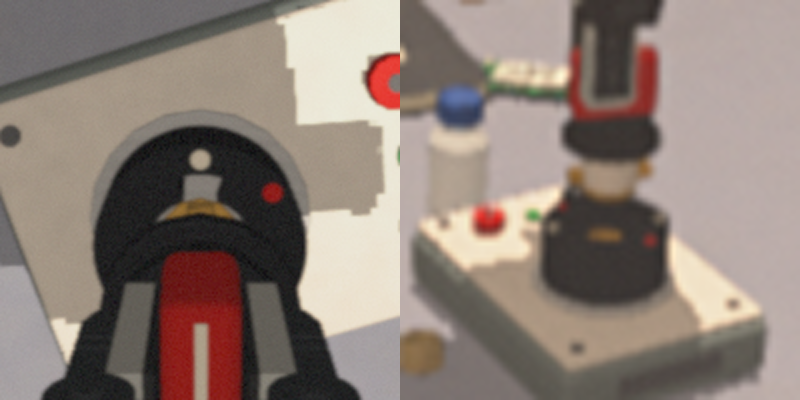

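The carrier and slot line up in the wrist crop: slot and dot at column 201, bar at column 200. I'm descending gently.

Emit:
{"fn": "play_rows", "kwargs": {
  "steps": [
    [[0, -0.0005, 0.004, 0], [0, 0, 0.004, 0], [0, 0, 0.003, 0], [0, 0, 0.002, 0], [0, 0, 0.001, 0]]
  ]
}}

```text
time: 7.37
ee_pos: [0.5424, 0.0818, 0.1058]
tcp_rot: [-180.0, -0.0, 175.7]
wrist_force: [-0.1, 0.2, -0.1]
opening: 0.0129
grasp_force: 42.5
```

Emit:
{"fn": "play_rows", "kwargs": {
  "steps": [
    [[0, 0, 0.0015, 0], [0, 0, 0.001, 0], [0, 0, 0.001, 0], [0, 0, 0.0005, 0], [0, 0, 0, 0]]
  ]
}}

```text
time: 7.78
ee_pos: [0.5425, 0.0819, 0.1022]
tcp_rot: [-180.0, -0.0, 175.7]
wrist_force: [-0.2, 0.2, -0.6]
opening: 0.0133
grasp_force: 42.5
```

Emit:
{"fn": "play_rows", "kwargs": {
  "steps": [
    [[0, 0, 0.001, 0], [0, 0, 0.001, 0], [0, 0, 0.001, 0], [0, 0, 0.001, 0], [0, 0, 0, 0]]
  ]
}}

```text
time: 8.2
ee_pos: [0.5424, 0.0818, 0.098]
tcp_rot: [-180.0, -0.0, 175.7]
wrist_force: [0.2, -0.5, -0.5]
opening: 0.0128
grasp_force: 42.5
```

Emit:
{"fn": "play_rows", "kwargs": {
  "steps": [
    [[0, 0, 0.001, 0], [0, 0, 0.001, 0], [0, 0, 0, 0], [0, 0, 0, 0], [0, 0, 0, 0]]
  ]
}}

```text
time: 8.62
ee_pos: [0.5425, 0.0819, 0.0963]
tcp_rot: [180.0, -0.0, 175.7]
wrist_force: [-0.2, -0.1, -0.8]
opening: 0.0132
grasp_force: 42.5
```

Emit:
{"fn": "play_rows", "kwargs": {
  "steps": [
    [[0, 0, 0.0015, 0], [0, 0, 0.0015, 0], [0, 0, 0.001, 0], [0, 0, 0.001, 0], [0, 0, 0, 0]]
  ]
}}

```text
time: 9.03
ee_pos: [0.5426, 0.0819, 0.0915]
tcp_rot: [180.0, 0.0, 175.7]
wrist_force: [0.1, -0.1, 4.8]
opening: 0.013
grasp_force: 43.1
```

Emit:
{"fn": "play_rows", "kwargs": {
  "steps": [
    [[0, 0, 0.0015, 0], [0, 0, 0.001, 0], [0, 0, 0.001, 0], [0, 0, 0, 0], [0, 0, 0, 0]]
  ]
}}

```text
time: 9.45
ee_pos: [0.5427, 0.0819, 0.0881]
tcp_rot: [180.0, 0.0, 175.7]
wrist_force: [-2.1, -1.1, 6.5]
opening: 0.0135
grasp_force: 43.4
```

Emit:
{"fn": "play_rows", "kwargs": {
  "steps": [
    [[0, 0, 0.0015, 0], [0, 0, 0.001, 0], [0, 0, 0.001, 0], [0, 0, 0.0005, 0], [0, 0, 0, 0]]
  ]
}}

```text
time: 9.87
ee_pos: [0.5427, 0.0819, 0.0844]
tcp_rot: [180.0, 0.1, 175.7]
wrist_force: [-2.6, -0.9, 9.4]
opening: 0.0133
grasp_force: 43.8
```

Emit:
{"fn": "play_rows", "kwargs": {
  "steps": [
    [[0, 0, 0.001, 0], [0, 0, 0.0005, 0], [0, 0, 0, 0], [0, 0, 0, 0], [0, 0, 0, 0]]
  ]
}}

```text
time: 10.28
ee_pos: [0.5427, 0.0819, 0.0832]
tcp_rot: [180.0, 0.1, 175.7]
wrist_force: [-3.3, 0.9, 10.5]
opening: 0.0132
grasp_force: 43.9
```

The spring force is 10.5 N and the pins sit about 13 mm below the mouth, so they clear the lip. Now I twist clockwise about the carrier axis.

Emit:
{"fn": "play_rows", "kwargs": {
  "steps": [
    [[0.0006, 0.0002, 0, 0.05], [0, 0.00035, 0, 0.08], [0, 0.00035, 0, 0.08], [0, 0.00035, 0, 0.08], [0, 0, 0, 0]]
  ]
}}

```text
time: 10.7
ee_pos: [0.543, 0.0832, 0.0835]
tcp_rot: [179.9, 0.1, 158.8]
wrist_force: [0.2, 0.4, 9.5]
opening: 0.0126
grasp_force: 43.9
```

```bash
python3 -c "
from workcell import bot
o=bot.get_obs();print(o['ee_pos'],o['tcp_rot'],o['wrist_force'],o['torque'],o['q'])"
```

```text
[0.54299942 0.08321958 0.08347093] [1.79935141e+02 1.31128226e-01 1.58809332e+02] [0.170059   0.42454088 9.46275901] [-0.09905935  0.07039529 -0.05662248] [ 8.71805252e+00  4.42414097e+00 -6.85609237e+00  7.85737622e+01
 -9.16211750e-03  2.99086350e+01]
```

Emit:
{"fn": "play_rows", "kwargs": {
  "steps": [
    [[0, 0.00035, 0, 0.08], [0, 0.00035, 0, 0.08], [0, 0.00035, 0, 0.08], [0, 0.00035, 0, 0.08], [0, 0, 0, 0]]
  ]
}}

```text
time: 11.12
ee_pos: [0.5438, 0.0844, 0.0835]
tcp_rot: [179.9, 0.1, 140.5]
wrist_force: [0.3, -0.4, 10.1]
opening: 0.013
grasp_force: 43.9
```

Emit:
{"fn": "play_rows", "kwargs": {
  "steps": [
    [[0, 0.0003, 0, 0.07], [0, 0.0003, 0, 0.07], [0, 0.0003, 0, 0.06], [0, 0.0002, 0, 0.05], [0, 0, 0, 0]]
  ]
}}

```text
time: 11.53
ee_pos: [0.5445, 0.0852, 0.0835]
tcp_rot: [179.9, 0.1, 126.3]
wrist_force: [-0.3, 0.1, 9.3]
opening: 0.0132
grasp_force: 43.9
```

```bash
python3 -c "
from workcell import bot
o=bot.get_obs();print(o['ee_pos'],o['tcp_rot'],o['wrist_force'],o['torque'],o['q'])"
```

```text
[0.54453178 0.08521768 0.08348116] [1.79866577e+02 8.33127191e-02 1.26256902e+02] [-0.34354123  0.07922643  9.25748288] [-0.16056678 -0.05904967 -0.01076091] [ 8.90104216e+00  4.65954207e+00 -6.60439784e+00  7.85792740e+01
 -1.26854954e-02  6.26440259e+01]
```

Emit:
{"fn": "play_rows", "kwargs": {
  "steps": [
    [[0, 0.0002, 0, 0.04], [0, 0.0001, 0, 0.03], [0, 0.0001, 0, 0.02], [0, 0, 0, 0.02], [0, 0, 0, 0]]
  ]
}}

```text
time: 11.95
ee_pos: [0.5447, 0.0854, 0.0835]
tcp_rot: [179.9, 0.1, 120.1]
wrist_force: [-0.8, -1.4, 10.1]
opening: 0.0131
grasp_force: 44.0
```

```bash
python3 -c "
from workcell import bot
o=bot.get_obs();print(o['ee_pos'],o['tcp_rot'],o['wrist_force'],o['torque'],o['q'])"
```

```text
[0.54467606 0.08540527 0.08346311] [1.79878638e+02 6.40077027e-02 1.20069843e+02] [-0.79527366 -1.4071243  10.09510145] [-0.15869468  0.1124782   0.0687509 ] [ 8.91964769e+00  4.70388816e+00 -6.55906630e+00  7.86007636e+01
 -1.59066888e-02  6.88497183e+01]
```

Emit:
{"fn": "play_rows", "kwargs": {
  "steps": [
    [[0, 0, 0, 0.02], [0, 0, 0, 0.02], [0, 0, 0, 0.01], [0, 0, 0, 0], [0, 0, 0, 0]]
  ]
}}

```text
time: 12.37
ee_pos: [0.5445, 0.0854, 0.0834]
tcp_rot: [179.9, 0.0, 117.3]
wrist_force: [-1.4, -1.0, 11.0]
opening: 0.0128
grasp_force: 44.1
```

```bash
python3 -c "
from workcell import bot
o=bot.get_obs();print(o['ee_pos'],o['tcp_rot'],o['wrist_force'],o['torque'],o['q'])"
```

```text
[0.54445248 0.08538733 0.08342446] [1.79899651e+02 4.64709532e-02 1.17279237e+02] [-1.38219539 -0.99879988 11.02517863] [-0.2466717   0.3523493   0.16487187] [ 8.91964582e+00  4.70105319e+00 -6.56633509e+00  7.86227328e+01
 -1.24974046e-02  7.16403564e+01]
```

The torque about z rose to 0.165 N·m, so the pins are at the wall. I ease back slightly and let the spring lift the carrier.

Emit:
{"fn": "play_rows", "kwargs": {
  "steps": [
    [[0, 0, 0, -0.03], [0, 0, 0, -0.03], [0, 0, -0.001, 0], [0, 0, -0.001, 0], [0, 0, 0, 0]]
  ]
}}

```text
time: 12.78
ee_pos: [0.5444, 0.0853, 0.0853]
tcp_rot: [179.9, 0.1, 120.7]
wrist_force: [-1.2, -0.9, 8.9]
opening: 0.0131
grasp_force: 43.8
```

Emit:
{"fn": "play_rows", "kwargs": {
  "steps": [
    [[0, 0, -0.001, 0], [0, 0, -0.001, 0], [0, 0, -0.001, 0], [0, 0, 0, 0], [0, 0, 0, 0]]
  ]
}}

```text
time: 13.2
ee_pos: [0.5444, 0.0854, 0.0879]
tcp_rot: [179.9, 0.0, 120.7]
wrist_force: [-0.6, -1.0, 6.1]
opening: 0.0128
grasp_force: 43.5
```

```bash
python3 -c "
from workcell import bot
o=bot.get_obs();print(o['ee_pos'],o['tcp_rot'],o['wrist_force'],o['torque'],o['q'])"
```

```text
[0.5443545  0.08535515 0.08794035] [1.79928044e+02 4.30532713e-02 1.20708245e+02] [-0.55534598 -1.04260192  6.09725547] [-0.19228489  0.04245327  0.01686538] [ 8.91831736e+00  4.63921576e+00 -6.13092655e+00  7.91470617e+01
 -1.32668842e-02  6.82100359e+01]
```

Emit:
{"fn": "play_rows", "kwargs": {
  "steps": [
    [[0, 0, -0.0005, 0], [0, 0, -0.0005, 0], [0, 0, 0, 0], [0, 0, 0, 0], [0, 0, 0, 0]]
  ]
}}

```text
time: 13.62
ee_pos: [0.5443, 0.0853, 0.0888]
tcp_rot: [179.9, 0.0, 120.7]
wrist_force: [0.2, -1.1, 5.7]
opening: 0.0129
grasp_force: 43.5
```

Emit:
{"fn": "play_rows", "kwargs": {
  "steps": [
    [[0, 0, -0.0005, 0], [0, 0, -0.0005, 0], [0, 0, -0.0005, 0], [0, 0, 0, 0], [0, 0, 0, 0]]
  ]
}}

```text
time: 14.03
ee_pos: [0.5443, 0.0853, 0.0899]
tcp_rot: [180.0, 0.0, 120.7]
wrist_force: [1.9, 0.4, 3.4]
opening: 0.0128
grasp_force: 43.0
```

The force dropped faster than the spring rate as I lifted, so the pins are against the notch roof. I'm releasing and rising.

Emit:
{"fn": "play_rows", "kwargs": {
  "steps": [
    [[0, 0, 0, 0], [0, 0, 0, 0], [0, 0, 0, 0], [0, 0, 0, 0], [0, 0, 0, 0]]
  ],
  "gripper": 0.045
}}

```text
time: 14.45
ee_pos: [0.5437, 0.0854, 0.0895]
tcp_rot: [-180.0, -0.0, 120.7]
wrist_force: [-0.7, -0.5, -0.4]
opening: 0.0453
grasp_force: 0.0
```

Emit:
{"fn": "play_rows", "kwargs": {
  "steps": [
    [[0, 0, -0.005, 0], [0, 0, -0.015, 0], [0, 0, -0.03, 0], [0, 0, -0.03, 0], [0, 0, -0.02, 0]]
  ]
}}

```text
time: 14.87
ee_pos: [0.5441, 0.0854, 0.1929]
tcp_rot: [179.9, 0.0, 120.7]
wrist_force: [1.0, 0.4, 0.7]
opening: 0.0451
grasp_force: 0.0
```

Emit:
{"fn": "play_rows", "kwargs": {
  "steps": [
    [[-0.02, -0.02, -0.01, 0], [-0.02, -0.02, 0, 0], [-0.02, -0.02, 0, 0], [-0.02, -0.02, 0, 0], [0, 0, 0, 0]]
  ]
}}

```text
time: 15.28
ee_pos: [0.515, -0.0277, 0.2006]
tcp_rot: [-180.0, 0.1, 120.6]
wrist_force: [-1.0, -1.2, 0.2]
opening: 0.0445
grasp_force: 0.0
```

Run:
```python
from h import *
from workcell import bot
o=bot.get_obs(); print(o["ee_pos"],o["tcp_rot"],o["wrist_force"])
w=bot.camera("wrist"); s=bot.camera("side"); t=bot.camera("top")
for n,c in (("w",w),("s",s),("t",t)):
  for a,ce,p in blobs(c["img"],(0,150,70),(8,255,255),40):
    q=onz(c,ce,.098)[0]
    if np.hypot(q[0]-.546,q[1]-.08)<.03:
      b=onz(c,cv2.boxPoints(cv2.minAreaRect(p.astype(np.float32))),.1); print(n,a,ce,q,b.round(4).tolist())
x,y=proj(s,[.546,.08,.07])[0].astype(int)
a=cv2.resize(s["img"][y-50:y+50,x-50:x+50],(400,400),interpolation=2)
x,y=proj(w,[.546,.08,.08])[0].astype(int); print(x,y)
x=min(max(x,120),520);y=min(max(y,120),360)
b=cv2.resize(w["img"][y-120:y+120,x-120:x+120],(400,400))
cv2.imwrite("pics/e1.png",np.hstack([a,b]))
```

```text
[ 0.51499598 -0.02765191  0.20056211] [-1.79987680e+02  6.90853774e-02  1.20550137e+02] [-0.99377952 -1.2082536   0.19307695]
w 62 [449.51612903  68.87096774] [0.5261688  0.09035687 0.098     ] [[0.5231, 0.0905, 0.1], [0.5263, 0.0924, 0.1], [0.5286, 0.0891, 0.1], [0.5254, 0.0872, 0.1]]
w 2175 [468.36091954 104.6491954 ] [0.54577202 0.08055435 0.098     ] [[0.5459, 0.0599, 0.1], [0.5271, 0.0914, 0.1], [0.5458, 0.1008, 0.1], [0.5654, 0.0696, 0.1]]
w 59 [449.84745763 145.3559322 ] [0.5496527  0.05738302 0.098     ] [[0.5462, 0.0576, 0.1], [0.55, 0.0598, 0.1], [0.5523, 0.0567, 0.1], [0.5484, 0.0544, 0.1]]
s 174 [335.37931034 208.67241379] [0.54523804 0.07327378 0.098     ] [[0.5429, 0.1102, 0.1], [0.5695, 0.1036, 0.1], [0.5472, 0.0366, 0.1], [0.5221, 0.0429, 0.1]]
t 137 [278.24817518 205.91240876] [0.54867935 0.08257497 0.098     ] [[0.5464, 0.1015, 0.1], [0.5647, 0.0701, 0.1], [0.5512, 0.0627, 0.1], [0.533, 0.094, 0.1]]
457 107
```

View pics/e1.png

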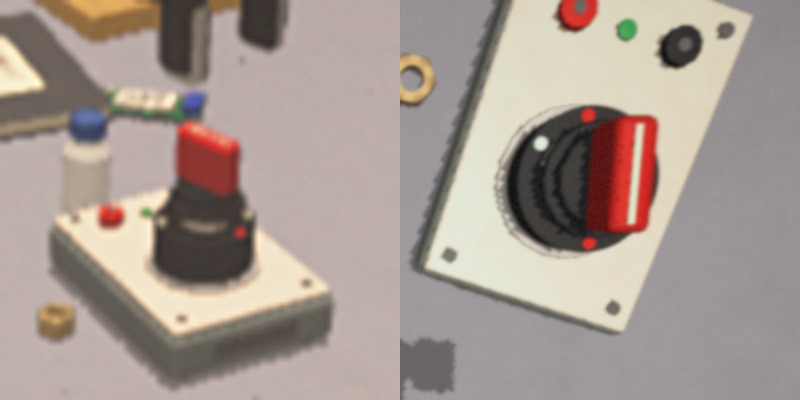

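The side crop shows the carrier upright and seated low in the ring. In the wrist crop the bar at (625,175) lies along the line of the red dots at (588,116) and (589,243), which means it is locked. The vial and nut are where they were, and the gripper is clear.

```bash
python3 -c "
from workcell import bot
print(bot.job_done())"
```

```text
the job is handed in; nothing more can be done
None
```

The job is handed in: the red-handled carrier is seated in the holder, twisted clockwise to the stop, lifted by the spring into its notch, and left upright and released. I judged the lock from the force readings and the final pictures, and pressing force stayed at about 11 N.

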